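# Load the cell test carriage and start the test

## Robot

A 6-joint arm with a two-finger parallel gripper is mounted at the origin on a cart in front of the work surface, level with it; the furniture and walls round the work are solid. World frame = base frame: x ahead of the robot, y to its left, z up, the work surface at z = 0. Lengths are in m, angles in rad, forces in N, time in s.
With the tool pointing down it reaches from about 0.3 to 0.85 m from the base axis. Payload 5.4 kg.
Tool frame: the origin (TCP) lies at the centre of the arm's flange, where the gripper is bolted on; the fingertips stand 173 mm ahead of it and the grasp point (between the pads) lies 155 mm ahead of it; z points along the fingers, y is the line along which they close (so a half turn about z gives the same grasp; the last joint's range is limited). The gripper opens to 85 mm and grips with 20 to 120 N. Pads are 22 mm wide; open, the fingers measure 114 mm over their backs; the gripper's body (76 mm by 85 mm) begins 54 mm behind the grasp point. The pads swing forward as they close: fully open they stand 13 mm farther back than shut.
Start: joints at [-1.35, 0.158, 1.597, -0, 1.386, -0.21], TCP at [0.24, -0.522, 0.405] pointing down, gripper open.
Joint ranges: [-2.91, 2.91], [-0.94, 2.29], [0.18, 2.7], [-1.29, 4.43], [0.17, 2.64], [-3, 3]. Speed limits (rad/s): [2.57, 2.57, 3.14, 3.14, 3.14, 3.14].

## Interface

Orientations are given as a rotation vector (axis times angle).
In Python, from rig import manip, set_gripper, kin, sensors, read_camera, camera_model, ticket, spotter gives the robot as it stands. Calls block until the motion is done:
- manip.move_ptp(position, orientation): joint-space move of the TCP to a pose.
- manip.servo_line(position, frame=None, velocity=0.15): straight line of the TCP; frame=None keeps the orientation; velocity is the mean speed in m/s.
- manip.set_joints(angles): joint-space move.
- set_gripper(opening, force=None): opening from 0.0 (shut) to 1.0 (fully open); force is the grip in N (None keeps the last); returns when the fingers have stopped.
- manip.dwell(seconds).
- kin.solve_ik(position, orientation): joint angles nearest the present ones, or None.
- sensors.get_obs(): the state.
- read_camera(name): name is "scene" or "top" or "wrist"; returns the picture (384x512x3 uint8, blue, green, red); there is no depth.
- camera_model(name): a dict with "K" (3x3 intrinsics, pixels), "origin" and "orientation" of the camera in the world; the wrist camera has in their place "mount" (4x4, takes a point from camera to tool coordinates, whose origin is the TCP and whose axes are the flange's). Camera axes: x right, y down, z forward; pixel columns grow to the right and rows downward; lengths in m; the calibration is good to about 2 mm. The wrist camera is an equidistant fisheye: a pixel r from the principal point sees the ray r / f radians off the axis. A picture is of the moment at which its call begins: read the wrist's pose just before it. camera_model takes no time and is no camera call.
A pose or a line that the arm cannot do raises manip.Unreachable and nothing moves.
- ticket.job_done(): hands the job in; it is judged then, once.
Trained networks look in the newest picture that a camera, given by its name, has taken for a name from the list of things; names that differ only in an ending like _2 or _b are one class to them, and where a whole thing is asked for, a point or a joint stands for the part that bears it (a point fixed in the world has none). Each returns a list of dicts, best first, with "conf" (0 to 1); they miss things now and then, are a little off and sometimes report something else, mostly with a low value. They report only what shows in the picture. A call takes as long as a camera call.
- spotter.recognise(camera, target): "uv" ([column, row] in pixels, amid what is visible of it).
The state is a dict: "time": time; "joint_pos": joint angles; "dq": joint speeds; "effort": joint torques, N m; "position": TCP position; "tcp_rot": TCP orientation; "contact_force": force on the tool from outside, world axes, zero at the start; "moment": the same for the moment, N m; "gripper_width": opening from 0.0 (shut) to 1.0 (fully open); "finger_force": force on a finger pad.
Only numpy, scipy, OpenCV 4.12 (cv2) and the standard library are available. Lean on these libraries where they do the work, as an engineer would, in place of code of your own. Each camera call takes 0.05 s, during which the arm holds its last target. There are 200 camera calls.

## Task

Pull the sliding carriage out from under the white bridge by its orange handle until it clicks in at the load station (yellow mark), then set every cell cartridge standing on the worktop fully home in a nest of its own, with its orange key in the nest's keyway; any nest will do. With all of them seated and the carriage still at the load station, slide the carriage back under the bridge until it clicks in at the test station (green mark), and only then press the green start button on the bridge right down and let it go.

Things in the scene. Friction and masses are not known exactly. Their poses are not given: they have to be found in the camera images.
- cart_a: cell cartridge: a red or green cell (diameter 18) upright in a white round foot, diameter 44, 24 high, lower edge chamfered 4; 81 high in all, bare cell to grip from z 24 to 81; 0.11 to 0.18 kg. One orange key rib, 9 wide, z 3 to 21, stands out of the foot towards the cartridge's own -x to 31 from the axis. Origin: centre of the underside, z up along the cell. None if absent.
- cart_b: cell cartridge: a red or green cell (diameter 18) upright in a white round foot, diameter 44, 24 high, lower edge chamfered 4; 81 high in all, bare cell to grip from z 24 to 81; 0.11 to 0.18 kg. One orange key rib, 9 wide, z 3 to 21, stands out of the foot towards the cartridge's own -x to 31 from the axis. Origin: centre of the underside, z up along the cell. None if absent.
- cart_c: cell cartridge: a red or green cell (diameter 18) upright in a white round foot, diameter 44, 24 high, lower edge chamfered 4; 81 high in all, bare cell to grip from z 24 to 81; 0.11 to 0.18 kg. One orange key rib, 9 wide, z 3 to 21, stands out of the foot towards the cartridge's own -x to 31 from the axis. Origin: centre of the underside, z up along the cell. None if absent.
- cart_d: cell cartridge: a red or green cell (diameter 18) upright in a white round foot, diameter 44, 24 high, lower edge chamfered 4; 81 high in all, bare cell to grip from z 24 to 81; 0.11 to 0.18 kg. One orange key rib, 9 wide, z 3 to 21, stands out of the foot towards the cartridge's own -x to 31 from the axis. Origin: centre of the underside, z up along the cell. None if absent.
- nest0 (a point): centre of the floor of a keyed nest on the carriage, 38 above the worktop; a seated cartridge's origin lies here, axes parallel to the nest's. Blue round cup, inner diameter 48, wall 16 high; its keyway, 13 wide, opens towards own -x (the robot's side). With the key not in the keyway the foot stays about 13 high. Nests stand 74 apart in a square.
- nest1 (a point): centre of the floor of a keyed nest on the carriage, 38 above the worktop; a seated cartridge's origin lies here, axes parallel to the nest's. Blue round cup, inner diameter 48, wall 16 high; its keyway, 13 wide, opens towards own -x (the robot's side). With the key not in the keyway the foot stays about 13 high. Nests stand 74 apart in a square.
- nest2 (a point): centre of the floor of a keyed nest on the carriage, 38 above the worktop; a seated cartridge's origin lies here, axes parallel to the nest's. Blue round cup, inner diameter 48, wall 16 high; its keyway, 13 wide, opens towards own -x (the robot's side). With the key not in the keyway the foot stays about 13 high. Nests stand 74 apart in a square.
- nest3 (a point): centre of the floor of a keyed nest on the carriage, 38 above the worktop; a seated cartridge's origin lies here, axes parallel to the nest's. Blue round cup, inner diameter 48, wall 16 high; its keyway, 13 wide, opens towards own -x (the robot's side). With the key not in the keyway the foot stays about 13 high. Nests stand 74 apart in a square.
- carriage_handle (a point): top centre of the carriage's upright orange handle, a block 16 thick along own y, 40 wide along own x, 67 high above the deck; its top is 105 above the worktop. It stays at least 75 clear of the bridge's edge. Axes of handle, nests and fixture agree: y along the slide from load to test station, x away from the robot. Nests cannot be loaded under the bridge.
- carriage (a joint): carriage position along the fixture's +y, m: 0 at the load station, 0.18 at the test station under the bridge; end stops at -0.015 and 0.195. A ball detent draws it in from within about 4 mm of a station and takes about 6 N to push into or out of; elsewhere it has about 1 N of friction and stays where left.
- start_top (a point): centre of the top of the green start button (diameter 32), on the white bridge; press straight down. The bridge is a slab 196 along x by 110 along y, its top 140 and its underside 130 above the worktop (a seated cell reaches 119).
- start (a joint): travel of the start button, m: 0 released, 0.006 fully down, where its spring pushes back with 4 N; it counts as pressed beyond 0.004.

How it is judged:
By the outcome, as a careful person would: the job done as asked, in the order asked, and still so for the second after the job is handed in, with the robot touching nothing.
Of cart_a, cart_b, cart_c, cart_d only 2 to 4 are there at a start; the rules pass over those that are not, and their reading is None.
At some moment in a run one of cart_a, cart_b, cart_c, cart_d may be knocked a few centimetres aside while the robot is not near it.
It also fails if it takes over 210 s, if anything falls off the work surface, if the arm or the gripper's body presses on something with over 40 N, if the wrist force passes 120 N, or if a joint passes its speed limit or range.

## Working session

There is one attempt and no reset: what is moved stays moved. The work goes in short steps, each a Python script; the robot and the scene stay as the last script left them, time stands still between calls to the robot, and variables do not carry over. Pictures are saved under pics/ and viewed, at most 14 in all, crops included, and the job is handed in when it is done.

```bash
ls; mkdir -p pics; python3 - <<'E'
from rig import *
import cv2
for n in ("scene","top"):
    im=read_camera(n); cv2.imwrite(f"pics/{n}0.png",im)
    m=camera_model(n); print(n,m)
    for t in ("cart_a","nest0","carriage_handle","start_top"):
        print(t,[(d["uv"],round(d["conf"],2)) for d in spotter.recognise(n,t)])
print(camera_model("wrist")); print(sensors.get_obs())
E
```

```text
pics
scene {'K': array([[495.91265892,   0.        , 259.76180544],
       [  0.        , 495.91265892, 194.97157532],
       [  0.        ,   0.        ,   1.        ]]), 'origin': array([0.08337404, 0.88063439, 0.91408763]), 'orientation': array([-0.59300057,  2.58113229, -1.24965001])}
cart_a [([184.9, 319.0], 0.66), ([294.3, 159.5], 0.62)]
nest0 [([220.4, 247.4], 0.61)]
carriage_handle [([223.0, 245.5], 0.72)]
start_top []
top {'K': array([[429.69705617,   0.        , 256.16669518],
       [  0.        , 429.69705617, 191.46838991],
       [  0.        ,   0.        ,   1.        ]]), 'origin': array([0.30601211, 0.0126442 , 1.42279412]), 'orientation': array([-2.12529112,  2.12627882, -0.2104088 ])}
cart_a [([156.7, 195.3], 0.49), ([362.4, 193.6], 0.46)]
nest0 [([250.0, 179.1], 0.85)]
carriage_handle [([250.0, 178.3], 0.72), ([208.2, 184.7], 0.4)]
start_top []
{'K': array([[297.31863964,   0.        , 256.71201904],
       [  0.        , 297.31863964, 189.68421859],
       [  0.        ,   0.        ,   1.        ]]), 'mount': array([[-6.48144306e-04, -9.66013425e-01, -2.5849108
[... 274 characters left out ...]
0000000e+00]])}
{'time': 0.5, 'joint_pos': array([-1.35008049e+00,  1.58437127e-01,  1.59704471e+00, -2.02303038e-05,
        1.38623060e+00, -2.10104364e-01]), 'dq': array([-0.00123452, -0.00156974, -0.00262596, -0.00044595,  0.00122025,
       -0.00091889]), 'effort': array([-3.48654089e-05, -3.95646930e+01, -3.31384671e+01, -2.57800875e-04,
        1.59588981e-03, -6.87785104e-06]), 'position': array([ 0.24009918, -0.52244185,  0.40465585]), 'tcp_rot': array([-3.06886858e+00, -6.71489488e-01,  3.22342162e-05]), 'contact_force': array([-0.56677776,  0.91409364, -0.64945191]), 'moment': array([-0.00206573,  0.02897554,  0.00828486]), 'finger_force': 0.0, 'gripper_width': 1.0024505108915525}
```

View pics/top0.png

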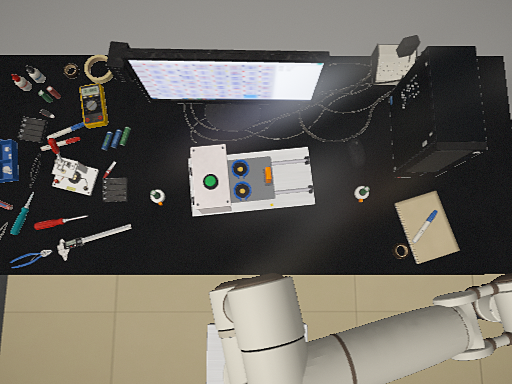

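View pics/scene0.png

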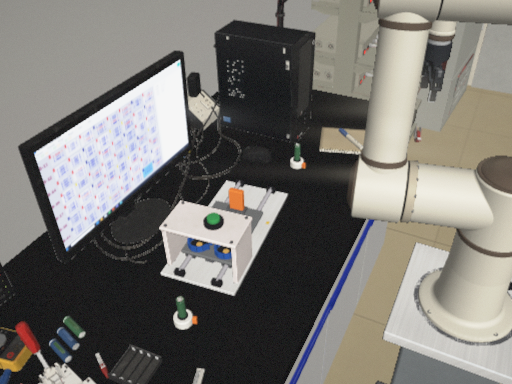

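```bash
cat > h.py <<'E'
from rig import *
import numpy as np, cv2
from scipy.spatial.transform import Rotation as Ro
def ray(name,uv,obs=None):
    m=camera_model(name); K=m["K"]; a=(np.array(uv)-[K[0,2],K[1,2]])/[K[0,0],K[1,1]]
    if name!="wrist":
        return m["origin"], Ro.from_rotvec(m["orientation"]).apply([a[0],a[1],1])
    r=np.linalg.norm(a); s=np.sin(r)/r if r>1e-9 else 1
    M=m["mount"]; d=M[:3,:3]@[a[0]*s,a[1]*s,np.cos(r)]
    R=Ro.from_rotvec(obs["tcp_rot"]); return obs["position"]+R.apply(M[:3,3]), R.apply(d)
def onz(name,uv,z,obs=None):
    o,d=ray(name,uv,obs); return o+d*(z-o[2])/d[2]
def down(yaw): return (Ro.from_euler("z",yaw)*Ro.from_euler("x",np.pi)).as_rotvec()
def wshot(fn=None):
    o=sensors.get_obs(); im=read_camera("wrist")
    if fn: cv2.imwrite(fn,im)
    return o,im
def blobs(im,kind,amin=8):
    hsv=cv2.cvtColor(im,cv2.COLOR_BGR2HSV); lo,hi={"orange":((6,150,110),(18,255,255)),"blue":((100,130,50),(125,255,255)),"green":((45,100,40),(85,255,255)),"white":((0,0,150),(180,60,255))}[kind]
    n,l,s,c=cv2.connectedComponentsWithStats(cv2.inRange(hsv,lo,hi))
    return [(c[i].round(1),s[i,4]) for i in range(1,n) if s[i,4]>=amin]
def goto(x,y,z,yaw): manip.move_ptp([x,y,z],down(yaw))
def st():
    o=sensors.get_obs(); print("t %.1f"%o["time"],o["position"].round(4),"F",o["contact_force"].round(1),"g %.3f"%o["gripper_width"],o["finger_force"])
    return o
E
python3 - <<'E'
from h import *
im=cv2.imread("pics/top0.png")
for k,z in (("orange",.105),("green",.15),("blue",.054)):
    for c,a in blobs(im,k): print(k,c,a,onz("top",c,z)[:2].round(3))
for c in ((157,196),(362,193.5)): print(onz("top",c,.05).round(3))
for c in ((192,217),(315,203),(309,147)): print("plate",onz("top",c,.0).round(3))
print("?",onz("scene",(418,133),0.04))
E
```

```text
orange [267.9 174.5] 84 [ 0.613 -0.035]
orange [360.5 200. ] 12 [ 0.531 -0.323]
orange [160.  203.1] 11 [0.522 0.3  ]
green [47.1 96.5] 18 [0.853 0.657]
green [124.7 136.6] 51 [0.722 0.407]
green [209.8 180.7] 97 [0.583 0.142]
blue [ 77.1 125.9] 47 [0.79  0.597]
blue [116.4 134.2] 25 [0.762 0.465]
blue [107.1 141.3] 50 [0.737 0.494]
blue [114.3 143.1] 27 [0.731 0.47 ]
blue [  8.5 160.4] 598 [0.671 0.812]
blue [240.  167.7] 100 [0.647 0.054]
blue [242.  189.6] 91 [0.574 0.047]
blue [431.7 215.4] 49 [ 0.49  -0.564]
blue [ 23.  256.4] 58 [0.36  0.733]
blue [ 26.8 262.8] 73 [0.341 0.72 ]
[0.554 0.323 0.05 ]
[ 0.562 -0.343  0.05 ]
plate [0.492 0.215 0.   ]
plate [ 0.539 -0.197  0.   ]
plate [ 0.734 -0.181  0.   ]
? [ 0.25719553 -0.64104321  0.04      ]
```

```bash
python3 - <<'E'
from h import *
for yaw in (.1,.1+np.pi,.1+np.pi/2,.1-np.pi/2):
    for p in ((.61,-.03),(.554,.323),(.562,-.343)):
        q=kin.solve_ik([*p,.42],down(yaw)); print(yaw,p,None if q is None else np.round(q,2))
goto(.56,0.0,.42,.1); st()
o,im=wshot("pics/w1.png")
for t in ("cart_a","nest0","carriage_handle","start_top"):
    print(t,[(d["uv"],round(d["conf"],2)) for d in spotter.recognise("wrist",t)])
for k,z in (("orange",.105),("green",.15),("blue",.054)):
    for c,a in blobs(im,k,60): print(k,c,a,onz("wrist",c,z,o)[:2].round(4))
cv2.imwrite("pics/top1.png",read_camera("top"))
E
```

```text
0.1 (0.61, -0.03) [-0.25  0.24  1.47 -0.    1.43  1.22]
0.1 (0.554, 0.323) [ 0.34  0.32  1.38 -0.    1.45  1.81]
0.1 (0.562, -0.343) [-0.73  0.36  1.32 -0.    1.46  0.74]
3.241592653589793 (0.61, -0.03) [-0.25  0.24  1.47 -0.    1.43 -1.92]
3.241592653589793 (0.554, 0.323) [ 0.34  0.32  1.38  0.    1.45 -1.33]
3.241592653589793 (0.562, -0.343) [-0.73  0.36  1.32 -0.    1.46 -2.4 ]
1.6707963267948966 (0.61, -0.03) [-0.25  0.24  1.47 -0.    1.43 -0.35]
1.6707963267948966 (0.554, 0.323) [ 0.34  0.32  1.38 -0.    1.45  0.24]
1.6707963267948966 (0.562, -0.343) [-0.73  0.36  1.32  0.    1.46 -0.83]
-1.4707963267948965 (0.61, -0.03) [-0.25  0.24  1.47 -0.    1.43  2.79]
-1.4707963267948965 (0.554, 0.323) [ 0.34  0.32  1.38  0.    1.45 -2.9 ]
-1.4707963267948965 (0.562, -0.343) [-0.73  0.36  1.32 -0.    1.46  2.31]
t 2.7 [ 0.56   -0.0008  0.42  ] F [-0.3  0.   0.1] g 1.002 0.0
cart_a [([42.1, 151.0], 0.59), ([480.0, 184.6], 0.58)]
nest0 [([236.0, 122.1], 0.79)]
carriage_handle [([233.0, 120.1], 0.67), ([478.2, 185.0], 0.27)]
start_top [([95.7, 153.3], 0.59)]
orange [295.2 120.7] 810 [ 0.6212 -0.0313]
orange [469.4 197. ] 64 [ 0.5658 -0.2596]
green [ 96.2 152.3] 1023 [0.5821 0.147 ]
green [491.1 187.6] 102 [ 0.5884 -0.2481]
blue [213.8  86.6] 702 [0.6502 0.0568]
blue [169.3  91.4] 345 [0.6421 0.1083]
blue [215.4 150.5] 703 [0.5776 0.0489]
blue [171.1 150.7] 331 [0.5732 0.1015]
```

View pics/w1.png

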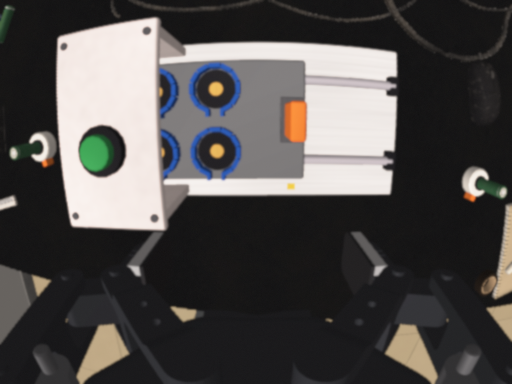

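View pics/top1.png

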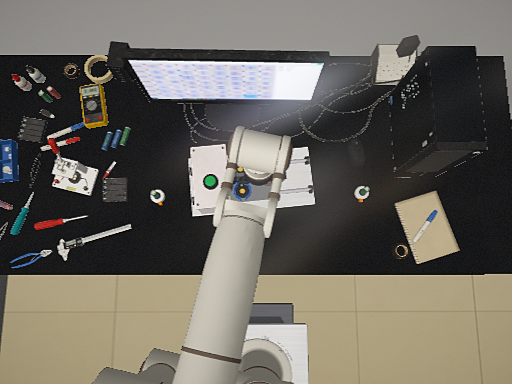

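```bash
python3 - <<'E'
from h import *
o=sensors.get_obs()
for z in (0,.02): print("yellow",onz("wrist",(290.5,186),z,o)[:2].round(4))
t=.108; Y=np.array([-np.sin(t),np.cos(t)]); h=np.array([.6205,-.0315])
set_gripper(.6,40)
goto(*h,.32,t); manip.servo_line([*h,.243]); st()
set_gripper(0,40); o=st(); F0=o["contact_force"]@[*Y,0]
p0=o["position"].copy()
for d in list(np.arange(.02,.11,.03))+list(np.arange(.112,.142,.003)):
    q=p0.copy(); q[:2]-=Y*d; manip.servo_line(q,velocity=.05)
    o=sensors.get_obs(); print(round(d,3),((o["position"]-p0)[:2]@Y).round(4),(o["contact_force"]@[*Y,0]-F0).round(2),o["contact_force"].round(1))
E
```

```text
yellow [ 0.5314 -0.0488]
yellow [ 0.5362 -0.046 ]
t 4.6 [ 0.6211 -0.0315  0.2448] F [ 0.6 -0.1  1.2] g 0.607 0.0
t 5.0 [ 0.6211 -0.0317  0.2445] F [-0.9  0.2  5.6] g 0.181 40.38019359111786
0.02 -0.0204 -0.81 [ 1.7 -0.3  1.2]
0.05 -0.0502 -0.97 [ 1.6 -0.5  1.5]
0.08 -0.0802 -0.1 [-2.2 -0.   3.8]
0.112 -0.1124 -1.06 [-4.4 -1.2  5.6]
0.115 -0.1153 -0.73 [-5.4 -1.   5.4]
0.118 -0.1183 -0.31 [-4.1 -0.4  6. ]
0.121 -0.1209 2.84 [-4.9  2.6  6.6]
0.124 -0.1241 0.38 [-5.2  0.1  6.9]
0.127 -0.1274 -1.02 [-5.8 -1.3  5.2]
0.13 -0.1308 -3.5 [-4.8 -3.7  3.7]
0.133 -0.133 1.92 [-5.   1.7  7.1]
0.136 -0.136 0.88 [-6.   0.6  5.8]
0.139 -0.1393 -0.32 [-5.6 -0.6  5.9]
```

```bash
python3 - <<'E'
from h import *
t=.108; Y=np.array([-np.sin(t),np.cos(t)]); X=np.array([Y[1],-Y[0]])
p0=np.array([.6211,-.0317,.2445])
for d in (.136,.134,.132,.130,.128,.126,.128,.130,.1315):
    q=p0.copy(); q[:2]-=Y*d; manip.servo_line(q,velocity=.03); manip.dwell(.2)
    o=sensors.get_obs(); print(d,((o["position"]-p0)[:2]@Y).round(4),(o["contact_force"]@[*Y,0]).round(2))
set_gripper(.4); manip.servo_line([q[0],q[1],.34])
goto(.57,-.06,.42,t); o,im=wshot("pics/w2.png")
for k,z in (("orange",.105),("green",.15),("blue",.054)):
    for c,a in blobs(im,k,60): print(k,c,a,onz("wrist",c,z,o)[:2].round(4))
E
```

```text
0.136 -0.1359 2.09
0.134 -0.1335 2.43
0.132 -0.1326 -1.88
0.13 -0.1307 -2.5
0.128 -0.1284 -1.38
0.126 -0.1262 0.11
0.128 -0.1285 -0.26
0.13 -0.1307 -2.2
0.1315 -0.1324 -3.82
orange [353.3 126.6] 1158 [ 0.6335 -0.1484]
orange [441.2 201.6] 72 [ 0.5682 -0.2739]
green [ 46.1 157.4] 756 [0.582  0.1481]
green [460.1 191.2] 130 [ 0.5917 -0.2605]
blue [271.7  88. ] 658 [ 0.6637 -0.0664]
blue [204.6  89.8] 728 [0.6547 0.0079]
blue [205.8 153.3] 725 [5.826e-01 1.000e-04]
blue [269.9 153.1] 680 [ 0.5903 -0.0727]
```

View pics/w2.png

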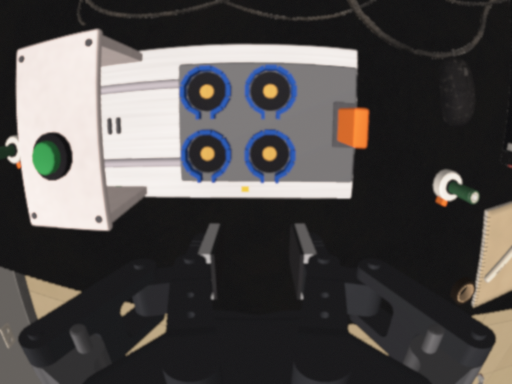

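```bash
python3 - <<'E'
from h import *
t=.108; Y=np.array([-np.sin(t),np.cos(t)])
o=sensors.get_obs(); st(); im=cv2.imread("pics/w2.png")
for z in (0,.01,.02): print("yellow",z,onz("wrist",(245,189),z,o)[:2]@Y)
hs=cv2.cvtColor(im,cv2.COLOR_BGR2HSV); m=cv2.inRange(hs,(18,120,120),(32,255,255))
n,l,s,c=cv2.connectedComponentsWithStats(m); print([(c[i].round(1),s[i,4]) for i in range(1,n) if s[i,4]>8])
P=[onz("wrist",p,.038,o)[:2] for p in ((206.5,91),(269.5,91),(207,153.5),(269,153.5))]
print(np.round(P,4),[ (p@Y).round(4) for p in P],np.mean(P,0)@Y)
# handle top face right/left edges
for p in ((340,108),(339,145),(369,111),(367,147)): print((onz("wrist",p,.105,o)[:2]@Y).round(4),onz("wrist",p,.105,o)[:2])
im1=cv2.imread("pics/w1.png")
E
```

```text
t 16.0 [ 0.5702 -0.0609  0.418 ] F [-0.3  0.  -0.1] g 0.399 0.0
yellow 0 -0.10528629874844356
yellow 0.01 -0.10570583884429184
yellow 0.02 -0.10612537894014014
[(array([206.3,  91.2]), np.int32(154)), (array([269.7,  90.6]), np.int32(159)), (array([207. , 153.3]), np.int32(155)), (array([269.2, 153.1]), np.int32(153)), (array([244.5, 188.5]), np.int32(24))]
[[ 0.6541  0.0079]
 [ 0.6609 -0.0653]
 [ 0.5798  0.0008]
 [ 0.5873 -0.0729]] [np.float64(-0.0626), np.float64(-0.1361), np.float64(-0.0617), np.float64(-0.1358)] -0.0990709962579817
-0.2016 [ 0.64919266 -0.13244231]
-0.2018 [ 0.61313907 -0.13652424]
-0.2321 [ 0.65123054 -0.16281478]
-0.2316 [ 0.61524712 -0.16624873]
```

```bash
python3 - <<'E'
from h import *
t=.1; Y=np.array([-np.sin(t),np.cos(t)])
o2=sensors.get_obs(); o1=dict(position=np.array([.56,-.0008,.42]),tcp_rot=down(.1))
for f,o in (("w1",o1),("w2",o2)):
    im=cv2.imread(f"pics/{f}.png"); hs=cv2.cvtColor(im,cv2.COLOR_BGR2HSV); m=cv2.inRange(hs,(18,120,120),(32,255,255))
    n,l,s,c=cv2.connectedComponentsWithStats(m)
    for i in range(1,n):
        if 15<s[i,4]<400 and c[i][1]<200:
            z=.038 if s[i,4]>60 else 0.01; print(f,c[i].round(1),s[i,4],(onz("wrist",c[i],z,o)[:2]@Y).round(4))
    m=cv2.inRange(hs,(6,150,110),(18,255,255)); n,l,s,c=cv2.connectedComponentsWithStats(m); i=1+np.argmax(s[1:,4]); x,y,w,h=s[i,:4]
    for u in (x,x+w): print("handle",u,(onz("wrist",(u,y+h/2),.105,o)[:2]@Y).round(4))
print(np.array([.6211,-.0317])@Y, np.round(Ro.from_rotvec(o2["tcp_rot"]).as_euler("zyx"),4))
E
```

```text
w1 [215.4  88.4] 154 -0.0078
w1 [216.6 150.4] 153 -0.0081
w1 [290.6 185.9] 29 -0.101
handle 285 -0.0832
handle 306 -0.1035
w2 [206.3  91.2] 154 -0.0572
w2 [269.7  90.6] 159 -0.1312
w2 [207.  153.3] 155 -0.0571
w2 [269.2 153.1] 153 -0.1314
w2 [244.5 188.5] 24 -0.1008
handle 338 -0.1952
handle 369 -0.2278
-0.09354816711865838 [-1.0720e-01 -2.6000e-03 -3.1413e+00]
```

```bash
cat > look.py <<'E'
from h import *
def load_look(fn=None):
    t=.1; Y=np.array([-np.sin(t),np.cos(t)])
    goto(.57,-.06,.42,t); o,im=wshot(fn)
    hs=cv2.cvtColor(im,cv2.COLOR_BGR2HSV); m=cv2.inRange(hs,(18,120,120),(32,255,255))
    n,l,s,c=cv2.connectedComponentsWithStats(m)
    D=[onz("wrist",c[i],.038,o)[:2] for i in range(1,n) if 80<s[i,4]<400 and c[i][1]<200]
    mk=[onz("wrist",c[i],.01,o)[:2]@Y for i in range(1,n) if 14<s[i,4]<=60 and 170<c[i][1]<210]
    print("discs",np.round(D,4).tolist(),"centreY",(np.mean(D,0)@Y).round(4),"mark",np.round(mk,4)); return D,o,im
E
python3 - <<'E'
from look import *
t=.1; Y=np.array([-np.sin(t),np.cos(t)])
p=np.array([.6211,-.0317])-Y*.1255
goto(*p,.32,t); manip.servo_line([*p,.243]); st(); set_gripper(0,40); o=st(); p0=o["position"].copy()
for d in (.002,.004,.006,.008,.010):
    q=p0.copy(); q[:2]-=Y*d; manip.servo_line(q,velocity=.02); manip.dwell(.3)
    o=sensors.get_obs(); print(d,((o["position"]-p0)[:2]@Y).round(4),(o["contact_force"]@[*Y,0]).round(2))
q=p0.copy(); q[:2]-=Y*.007; manip.servo_line(q,velocity=.02);manip.dwell(.3);st()
set_gripper(.25); st(); manip.servo_line([q[0],q[1],.34],velocity=.1)
load_look()
E
```

```text
t 17.3 [ 0.6341 -0.1564  0.2446] F [ 0.7 -0.1  0.6] g 0.397 0.0
t 17.6 [ 0.6344 -0.1569  0.2452] F [-0.1 -0.1  6. ] g 0.181 41.42704725265503
0.002 -0.002 -1.38
0.004 -0.0043 -1.73
0.006 -0.0065 -2.0
0.008 -0.0072 4.03
0.01 -0.0094 1.93
t 21.0 [ 0.6354 -0.1637  0.2453] F [ 5.6  0.2 -4.7] g 0.179 40.676066279411316
t 21.2 [ 0.6347 -0.164   0.2451] F [-0.5 -0.2 -0.3] g 0.247 0.0
discs [[0.6555, -0.0051], [0.663, -0.079], [0.5817, -0.0127], [0.5892, -0.0865]] centreY -0.1077 mark [-0.1007]
```

```bash
python3 - <<'E'
from look import *
t=.1; Y=np.array([-np.sin(t),np.cos(t)])
p=np.array([.6211,-.0317])-Y*.1385
set_gripper(.4,40)
goto(*p,.32,t); manip.servo_line([*p,.243]); set_gripper(0,30); o=st(); p0=o["position"].copy()
for d in (-.001,-.0025,0.003):
    q=p0.copy(); q[:2]-=Y*d; manip.servo_line(q,velocity=.02); manip.dwell(.3)
    o=sensors.get_obs(); print(d,((o["position"]-p0)[:2]@Y).round(4),(o["contact_force"]@[*Y,0]).round(2))
set_gripper(.35); manip.servo_line([q[0],q[1],.34],velocity=.1)
load_look("pics/w3.png"); st()
E
```

```text
t 25.0 [ 0.6357 -0.1698  0.2452] F [-0.2  0.6  6.1] g 0.180 33.87268424034119
-0.001 0.001 0.53
-0.0025 0.0027 1.23
0.003 -0.0034 -1.04
discs [[0.6564, -0.0131], [0.6637, -0.0871], [0.5825, -0.0205], [0.5899, -0.0944]] centreY -0.1157 mark [-0.1007]
t 28.9 [ 0.5702 -0.0609  0.4184] F [ 0.6 -0.9 -0.9] g 0.353 0.0
```

View pics/w3.png

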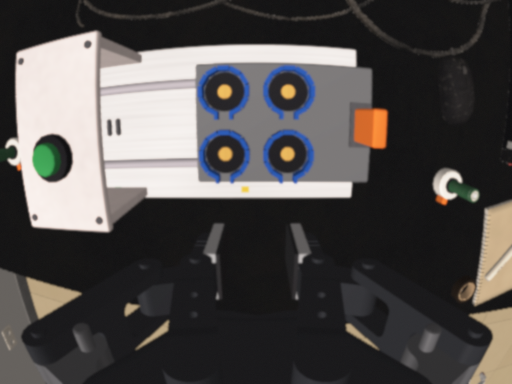

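```bash
cat >> look.py <<'E'
def insitu(fn=None):
    t=.1; Y=np.array([-np.sin(t),np.cos(t)]); o,im=wshot(fn)
    hs=cv2.cvtColor(im,cv2.COLOR_BGR2HSV); m=cv2.inRange(hs,(18,120,120),(32,255,255))
    n,l,s,c=cv2.connectedComponentsWithStats(m)
    R=[]
    for i in range(1,n):
        if s[i,4]>120:
            p=onz("wrist",c[i],.038,o)[:2]
            R.append((round(p[0],3),round(p@Y,4)))
    print("tool",(o["position"][:2]@Y).round(4),"F",(o["contact_force"]@[*Y,0]).round(2),R); return R
E
python3 - <<'E'
from look import *
t=.1; Y=np.array([-np.sin(t),np.cos(t)])
set_gripper(0,30)
p=np.array([.6357,-.1698])-Y*.045
goto(*p,.32,t); manip.servo_line([*p,.240]); insitu("pics/w4.png")
for d in (.012,.016,.020,.023,.026):
    manip.servo_line([*(p+Y*d),.240],velocity=.03); insitu()
E
```

```text
tool -0.2773 F -0.4 [(np.float64(0.664), np.float64(-0.1519)), (np.float64(0.656), np.float64(-0.0766)), (np.float64(0.589), np.float64(-0.1518))]
tool -0.2653 F 0.97 [(np.float64(0.664), np.float64(-0.1516)), (np.float64(0.656), np.float64(-0.0762)), (np.float64(0.581), np.float64(-0.0754)), (np.float64(0.589), np.float64(-0.1516))]
tool -0.262 F -3.03 [(np.float64(0.664), np.float64(-0.1508)), (np.float64(0.656), np.float64(-0.0756)), (np.float64(0.581), np.float64(-0.0749)), (np.float64(0.589), np.float64(-0.1509))]
tool -0.2571 F -0.36 [(np.float64(0.663), np.float64(-0.1446)), (np.float64(0.655), np.float64(-0.069)), (np.float64(0.58), np.float64(-0.0685)), (np.float64(0.589), np.float64(-0.1445))]
tool -0.2538 F -0.34 [(np.float64(0.661), np.float64(-0.123)), (np.float64(0.586), np.float64(-0.1228))]
tool -0.2511 F 0.09 [(np.float64(0.66), np.float64(-0.1163)), (np.float64(0.586), np.float64(-0.1161))]
```

View pics/w4.png

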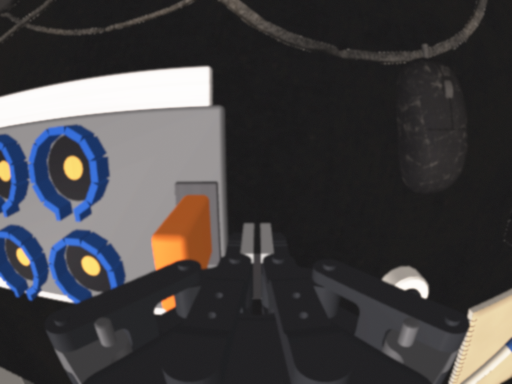

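```bash
python3 - <<'E'
from look import *
t=.1; Y=np.array([-np.sin(t),np.cos(t)])
R=insitu(); near=min(r[1] for r in R)
o=sensors.get_obs(); p=o["position"][:2]-Y*.01
manip.servo_line([*p,.240]); manip.servo_line([*p,.32])
set_gripper(.5,20)
c=near-.0882+.0005   # handle centre along Y
p=np.array([.6357,-.1698]); p=p+Y*(c-p@Y)
goto(*p,.32,t); manip.servo_line([*p,.243]); insitu()
set_gripper(.25,20); set_gripper(.15,20); R=insitu(); st()
near=min(r[1] for r in R); p=sensors.get_obs()["position"][:2]
for e in (.006,.003,.001,0):
    d=(-.1370+e)-near
    manip.servo_line([*(p+Y*d),.243],velocity=.02); manip.dwell(.2); insitu()
E
```

```text
tool -0.2513 F 0.19 [(np.float64(0.66), np.float64(-0.1163)), (np.float64(0.586), np.float64(-0.1162))]
tool -0.2046 F -0.15 [(np.float64(0.66), np.float64(-0.1164)), (np.float64(0.653), np.float64(-0.0418)), (np.float64(0.578), np.float64(-0.0412))]
tool -0.2041 F 1.54 [(np.float64(0.66), np.float64(-0.115)), (np.float64(0.652), np.float64(-0.0404)), (np.float64(0.578), np.float64(-0.0398)), (np.float64(0.587), np.float64(-0.114))]
t 35.9 [ 0.633  -0.1416  0.2435] F [-1.  -0.2  2.5] g 0.185 23.817199766635895
tool -0.2205 F -0.59 [(np.float64(0.661), np.float64(-0.1314)), (np.float64(0.654), np.float64(-0.0568)), (np.float64(0.579), np.float64(-0.0564)), (np.float64(0.589), np.float64(-0.1305))]
tool -0.2236 F -3.13 [(np.float64(0.662), np.float64(-0.1346)), (np.float64(0.654), np.float64(-0.0601)), (np.float64(0.58), np.float64(-0.0596)), (np.float64(0.589), np.float64(-0.1337))]
tool -0.2258 F -2.9 [(np.float64(0.662), np.float64(-0.1369)), (np.float64(0.655), np.float64(-0.0624)), (np.float64(0.58), np.float64(-0.0618)), (np.float64(0.59), np.float64(-0.136))]
tool -0.2262 F -1.07 [(np.float64(0.662), np.float64(-0.1371)), (np.float64(0.655), np.float64(-0.0626)), (np.float64(0.58), np.float64(-0.062)), (np.float64(0.59), np.float64(-0.1363))]
```

```bash
python3 - <<'E'
from look import *
t=.1; Y=np.array([-np.sin(t),np.cos(t)])
p=sensors.get_obs()["position"][:2]-Y*.0005
manip.servo_line([*p,.243],velocity=.01); manip.dwell(.3); insitu()
for g in (.187,.19,.195,.2,.21,.23,.3):
    set_gripper(g,20); insitu()
E
```

```text
tool -0.2264 F 1.65 [(np.float64(0.662), np.float64(-0.1372)), (np.float64(0.655), np.float64(-0.0627)), (np.float64(0.58), np.float64(-0.0619)), (np.float64(0.59), np.float64(-0.1363))]
tool -0.2264 F -0.34 [(np.float64(0.662), np.float64(-0.1371)), (np.float64(0.655), np.float64(-0.0624)), (np.float64(0.58), np.float64(-0.0621)), (np.float64(0.59), np.float64(-0.1361))]
tool -0.2265 F 0.71 [(np.float64(0.662), np.float64(-0.1372)), (np.float64(0.655), np.float64(-0.0625)), (np.float64(0.58), np.float64(-0.0619)), (np.float64(0.59), np.float64(-0.1362))]
tool -0.2266 F -0.57 [(np.float64(0.662), np.float64(-0.1372)), (np.float64(0.655), np.float64(-0.0625)), (np.float64(0.58), np.float64(-0.062)), (np.float64(0.59), np.float64(-0.1361))]
tool -0.2267 F -0.34 [(np.float64(0.662), np.float64(-0.1371)), (np.float64(0.655), np.float64(-0.0624)), (np.float64(0.58), np.float64(-0.062)), (np.float64(0.59), np.float64(-0.136))]
tool -0.2268 F 0.03 [(np.float64(0.662), np.float64(-0.1371)), (np.float64(0.655), np.float64(-0.0624)), (np.float64(0.58), np.float64(-0.0619)), (np.float64(0.59), np.float64(-0.136))]
tool -0.227 F -7.57 [(np.float64(0.663), np.float64(-0.1398)), (np.float64(0.655), np.float64(-0.0651)), (np.float64(0.58), np.float64(-0.0646)), (np.float64(0.591), np.float64(-0.1382))]
tool -0.2266 F -0.21 [(np.float64(0.662), np.float64(-0.1365)), (np.float64(0.655), np.float64(-0.0619)), (np.float64(0.58), np.float64(-0.0614)), (np.float64(0.591), np.float64(-0.1346))]
```

```bash
python3 - <<'E'
from look import *
p=sensors.get_obs()["position"]; manip.servo_line([p[0],p[1],.34],velocity=.08)
load_look(); set_gripper(.5,40)
import json
for i,(x,y) in enumerate(((.562,-.335),(.554,.323))):
    goto(x,y,.38,.1); o,im=wshot(f"pics/c{i}.png")
    json.dump({k:list(map(float,o[k])) for k in("position","tcp_rot")},open(f"c{i}.json","w"))
    for k in ("orange","green","white"):
        for c,a in blobs(im,k,30):
            if k!="white" or 300<a<5000: print(i,k,c,a,onz("wrist",c,{"orange":.018,"green":.06,"white":.024}[k],o)[:2].round(4))
    print([(d["uv"],round(d["conf"],2)) for d in spotter.recognise("wrist","cart_a")])
a=cv2.imread("pics/c0.png"); b=cv2.imread("pics/c1.png")
cv2.imwrite("pics/cc.png",np.hstack([cv2.resize(q[80:230,180:330],None,fx=2.6,fy=2.6) for q in(a,b)]))
st()
E
```

```text
discs [[0.6549, 0.0019], [0.6621, -0.072], [0.581, -0.0057], [0.5886, -0.0795]] centreY -0.1007 mark [-0.1007]
0 orange [98.  97.2] 1244 [ 0.6361 -0.1318]
0 orange [265.2 185.3] 62 [ 0.5459 -0.3447]
0 white [271.2 161.6] 1041 [ 0.5751 -0.3481]
0 white [ 23.4 307. ] 1002 [0.278  0.0661]
[([274.6, 161.9], 0.97)]
1 orange [227.4 155.1] 78 [0.5688 0.3573]
1 green [473.8 193.3] 985 [0.5647 0.0523]
1 white [16.9 27.7] 333 [0.7349 0.6789]
1 white [ 46.8 101. ] 3839 [0.6251 0.603 ]
1 white [220.  131.9] 950 [0.5947 0.367 ]
1 white [127.2 239.7] 1155 [0.4506 0.48  ]
1 white [ 50.2 258.2] 324 [0.3965 0.6199]
[([222.2, 135.5], 0.94)]
t 47.1 [0.5545 0.3222 0.38  ] F [ 0.3  0.1 -0. ] g 0.497 0.0
```

View pics/cc.png

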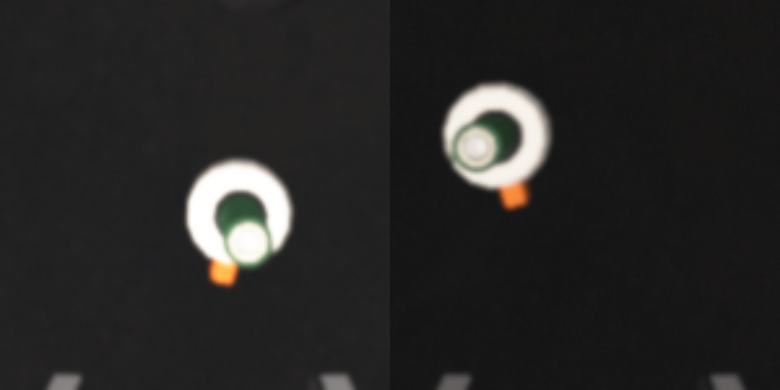

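```bash
python3 - <<'E'
from look import *
import json
for i,top,key in ((0,(275.4,173.3),(265.2,185.3)),(1,(213.5,136.2),(227.4,155.1))):
    o={k:np.array(v) for k,v in json.load(open(f"c{i}.json")).items()}
    im=cv2.imread(f"pics/c{i}.png"); m=cv2.inRange(cv2.cvtColor(im,cv2.COLOR_BGR2HSV),(0,0,130),(180,70,255))
    n,l,s,c=cv2.connectedComponentsWithStats(m); j=l[int(c_:=key[1]-22 if 0 else (159 if i==0 else 125)), (255 if i==0 else 232)] if 0 else np.argmin([np.hypot(*(c[k]-np.array((271,161) if i==0 else (220,132))))+(s[k,4]<300)*1e3 for k in range(n)])
    (u,v),r=cv2.minEnclosingCircle(cv2.findContours((l==j).astype(np.uint8),0,2)[0][0])
    A=onz("wrist",(u,v),.024,o)[:2]; B=onz("wrist",top,.081,o)[:2]; Kp=onz("wrist",key,.019,o)[:2]
    e=A-Kp; print(i,(u,v,r),"foot",A.round(4),"top",B.round(4),"key",Kp.round(4),np.hypot(*e).round(4),"yaw",np.arctan2(e[1],e[0]).round(3))
E
```

```text
0 (271.40460205078125, 161.6095428466797, 20.555408477783203) foot [ 0.5751 -0.3483] top [ 0.5738 -0.3495] key [ 0.5462 -0.3446] 0.0292 yaw -0.127
1 (220.33216857910156, 131.98611450195312, 20.05828094482422) foot [0.5947 0.3667] top [0.5948 0.366 ] key [0.5689 0.3572] 0.0275 yaw 0.353
```

```bash
cat > pp.py <<'E'
from look import *
T=.101
def pick(x,y,yaw):
    set_gripper(.5,40); goto(x,y,.30,yaw); manip.servo_line([x,y,.210]); set_gripper(.05,40); o=st()
    p=o["position"]; manip.servo_line([p[0],p[1],.42],velocity=.25); st()
def lower(n):
    goto(n[0],n[1],.42,T); manip.servo_line([*n,.31],velocity=.2); manip.dwell(.3); F0=sensors.get_obs()["contact_force"]
    z=.31
    while z>.2475:
        z-=.004 if z<.296 else .013
        manip.servo_line([*n,z],velocity=.05); o=sensors.get_obs(); f=o["contact_force"]-F0
        print(round(z,4),o["position"].round(4),f.round(1))
        if f[2]>15: print("contact stop"); break
E
python3 - <<'E'
from pp import *
pick(.5945,.3663,.353); lower((.6549,.0019))
E
```

```text
t 48.9 [0.5953 0.3666 0.212 ] F [-0.4 -1.1  7.5] g 0.204 39.079166650772095
t 49.9 [0.5949 0.3664 0.4173] F [-0.3  0.3 -1.8] g 0.203 38.995771408081055
0.297 [0.6546 0.0019 0.2961] [ 0.6 -0.1 -0.4]
0.284 [0.6547 0.0019 0.2833] [ 0.3 -0.9  0.1]
0.28 [0.6548 0.0019 0.2797] [ 0.3 -0.  -0.6]
0.276 [0.6547 0.0019 0.2756] [ 0.1  0.2 -1.3]
0.272 [0.6547 0.0019 0.2715] [-0.5 -1.8 -0. ]
0.268 [0.6547 0.0019 0.2675] [ 0.5 -0.1  0.4]
0.264 [0.6547 0.0019 0.2636] [-0.6 -0.6 -0.4]
0.26 [0.6547 0.0019 0.2595] [ 0.5 -0.5 -0.6]
0.256 [0.6547 0.0019 0.2556] [ 0.1  0.3 -0.2]
0.252 [0.6548 0.0019 0.2516] [-0.  -0.4  0.5]
0.248 [0.656  0.0017 0.25  ] [ 0.6 -0.4  6.5]
0.244 [0.6569 0.0013 0.2499] [-5.3 -1.4 23. ]
contact stop
```

```bash
cat >> pp.py <<'E'
def release(n):
    manip.servo_line([*n,.2495],velocity=.02); set_gripper(.205,20)
    for g in (.21,.22,.24,.27,.3,.4): set_gripper(g,20)
    p=sensors.get_obs()["position"]; manip.servo_line([p[0],p[1],.40],velocity=.15)
def check(fn):
    D,o,im=load_look(fn)
    for k in ("orange","white"):
        for c,a in blobs(im,k,60):
            if 40<c[1]<230 and 150<c[0]<430 and a<4000: print(k,c,a,onz("wrist",c,.059 if k=="orange" else .062,o)[:2].round(4))
E
python3 - <<'E'
from pp import *
release((.6549,.0019)); check("pics/w5.png")
x,y=.57,-.34
goto(x,y,.38,.1); o,im=wshot("pics/c2.png")
for k,z in(("orange",.019),("white",.024)):
    for c,a in blobs(im,k,30):
        if 180<c[0]<330 and c[1]<230: print(k,c,a,onz("wrist",c,z,o)[:2].round(4))
st()
E
```

```text
discs [[0.6623, -0.0721], [0.581, -0.0059], [0.5885, -0.0794]] centreY -0.1132 mark [-0.1012]
orange [359. 126.] 1170 [ 0.6338 -0.1712]
white [207.3  91.5] 883 [0.653 0.003]
orange [260.4 191.9] 61 [ 0.546  -0.3448]
white [266.3 168.4] 1032 [ 0.5751 -0.3483]
t 60.5 [ 0.5708 -0.3384  0.3804] F [-0.4  0.3  0.6] g 0.401 0.0
```

View pics/w5.png

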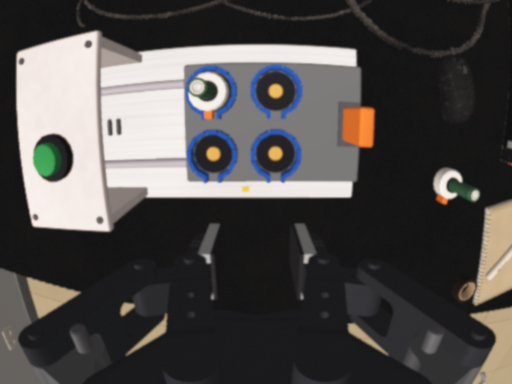

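```bash
python3 - <<'E'
from pp import *
n=(.5886,-.0794)
pick(.5746,-.3487,-.127); lower(n)
o=sensors.get_obs()
if abs(o["position"][2]-.25)<.002: release(n); check("pics/w6.png"); st()
E
```

```text
t 62.2 [ 0.5752 -0.3493  0.2118] F [-0.3  0.2  6.4] g 0.203 39.02394711971283
t 63.2 [ 0.5748 -0.349   0.4175] F [-0.8 -0.5 -1.9] g 0.201 39.00172233581543
0.297 [ 0.5883 -0.0793  0.2962] [ 1.2 -0.2 -0.2]
0.284 [ 0.5884 -0.0794  0.2834] [ 0.8 -0.3  1.5]
0.28 [ 0.5885 -0.0794  0.2798] [0.1 0.8 0.4]
0.276 [ 0.5884 -0.0794  0.2756] [0.3 0.5 0.1]
0.272 [ 0.5884 -0.0793  0.2716] [-0.  -0.5 -0.2]
0.268 [ 0.5884 -0.0793  0.2676] [ 0.5  0.2 -0. ]
0.264 [ 0.5884 -0.0793  0.2636] [-0.1  0.4  0.4]
0.26 [ 0.5884 -0.0794  0.2596] [-0.3  1.1  0.7]
0.256 [ 0.5884 -0.0793  0.2556] [-0.3  0.1  0.4]
0.252 [ 0.5884 -0.0794  0.2516] [0.6 0.2 0.2]
0.248 [ 0.5893 -0.0798  0.2494] [-1.5 -0.2  6.1]
0.244 [ 0.5905 -0.0806  0.2491] [-6.3 -2.  22.4]
contact stop
discs [[0.6622, -0.072], [0.5811, -0.0056]] centreY -0.1007 mark [-0.1008]
orange [359.1 126.9] 1164 [ 0.6336 -0.1711]
white [208.  92.] 888 [0.6531 0.003 ]
white [274.  156.7] 897 [ 0.588  -0.0766]
t 72.1 [ 0.5699 -0.0599  0.4193] F [ 0.4  0.7 -0.5] g 0.404 0.0
```

View pics/w6.png

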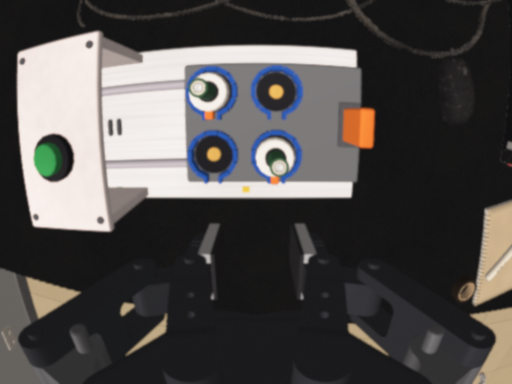

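```bash
python3 - <<'E'
from pp import *
t=.101; Y=np.array([-np.sin(t),np.cos(t)])
read_camera("top"); print([(d["uv"],round(d["conf"],2)) for d in spotter.recognise("top","cart_a")])
set_gripper(.45,30)
p=np.array([.6345,-.1640]); goto(*p,.32,t); manip.servo_line([*p,.243]); insitu()
for g in (.3,.22,.1): set_gripper(g,30)
R=insitu(); o=st(); p=o["position"][:2]
for d,v in ((.165,.08),(.172,.03),(.175,.02),(.177,.02),(.179,.02),(.180,.02)):
    manip.servo_line([*(p+Y*d),.243],velocity=v); manip.dwell(.2); insitu()
st()
E
```

```text
[([278.0, 188.3], 0.63)]
tool -0.2263 F -0.52 [(np.float64(0.662), np.float64(-0.1372)), (np.float64(0.58), np.float64(-0.062))]
tool -0.2264 F 1.12 [(np.float64(0.662), np.float64(-0.1372)), (np.float64(0.58), np.float64(-0.0621))]
t 74.6 [ 0.6345 -0.1639  0.243 ] F [-0.5  1.8  2. ] g 0.187 30.98725140094757
tool -0.0616 F 0.27 [(np.float64(0.645), np.float64(0.0276)), (np.float64(0.563), np.float64(0.1025))]
tool -0.0544 F -1.46 [(np.float64(0.645), np.float64(0.0347)), (np.float64(0.562), np.float64(0.1097))]
tool -0.0509 F 0.53 [(np.float64(0.644), np.float64(0.0383)), (np.float64(0.562), np.float64(0.1134))]
tool -0.0487 F 2.34 [(np.float64(0.644), np.float64(0.0406)), (np.float64(0.562), np.float64(0.1144))]
tool -0.0466 F 2.78 [(np.float64(0.644), np.float64(0.0427))]
tool -0.0463 F -0.62 [(np.float64(0.644), np.float64(0.0428))]
t 79.7 [0.6163 0.0153 0.243 ] F [-2.3 -1.5  4.8] g 0.179 31.653000712394714
```

```bash
python3 - <<'E'
from pp import *
set_gripper(.185,20); insitu()
for g in (.19,.195,.2,.205,.21,.215,.22,.225,.23,.24,.26,.3,.36): set_gripper(g,20)
insitu(); manip.dwell(.3)
p=sensors.get_obs()["position"]; manip.servo_line([p[0],p[1],.34],velocity=.08); insitu()
goto(.56,.0,.42,.1); o,im=wshot("pics/w7.png")
for k,z in (("orange",.105),("green",.15)):
    for c,a in blobs(im,k,60): print(k,c,a,onz("wrist",c,z,o)[:2].round(4))
insitu(); st()
E
```

```text
tool -0.0463 F -0.94 [(np.float64(0.644), np.float64(0.0429))]
tool -0.0464 F 0.09 [(np.float64(0.644), np.float64(0.0429))]
tool -0.0464 F -0.3 [(np.float64(0.644), np.float64(0.0426))]
orange [246.3 120.9] 659 [0.6164 0.0159]
green [ 97.2 152.4] 1018 [0.5821 0.147 ]
tool -0.0559 F 0.52 [(np.float64(0.644), np.float64(0.0427))]
t 85.2 [5.599e-01 1.000e-04 4.185e-01] F [-0.   0.  -0.5] g 0.360 0.0
```

View pics/w7.png

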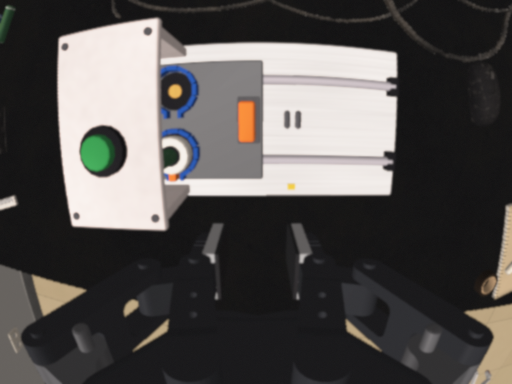

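```bash
python3 - <<'E'
from pp import *
goto(.582,.145,.42,.1); set_gripper(0,30); o,im=wshot()
for c,a in blobs(im,"green",200): b=onz("wrist",c,.152,o)[:2]; print(c,a,b.round(4))
goto(*b,.36,.1); manip.dwell(.3); F0=sensors.get_obs()["contact_force"][2]
z=.345
while z>.30:
    manip.servo_line([*b,z],velocity=.04); o=sensors.get_obs(); f=o["contact_force"][2]-F0
    if abs(f)>.6: print(round(z,4),o["position"].round(4),f.round(2))
    if f>12: break
    z-=.0015
manip.dwell(.3); st(); manip.servo_line([*b,.40],velocity=.1)
goto(.56,.0,.42,.1); insitu("pics/w8.png"); st()
E
```

```text
[258.7 193. ] 1310 [0.5816 0.1431]
0.345 [0.5815 0.1431 0.3446] 0.7
0.342 [0.5815 0.1431 0.3419] -1.19
0.3405 [0.5815 0.1431 0.3403] -1.34
0.3345 [0.5817 0.1431 0.3348] 0.84
0.333 [0.5817 0.1431 0.3332] 1.38
0.3315 [0.5817 0.1431 0.3317] 2.63
0.33 [0.5817 0.1431 0.3302] 4.29
0.3285 [0.5817 0.1431 0.3294] 8.22
0.327 [0.5818 0.1432 0.3292] 14.58
t 90.7 [0.5818 0.1432 0.3293] F [-4.9 -0.7 13.6] g 0.001 7.019803318544291
tool -0.0561 F 0.31 [(np.float64(0.644), np.float64(0.0426))]
t 92.3 [5.599e-01 5.000e-04 4.193e-01] F [-0.7 -0.2  0.5] g -0.004 0.0
```

```bash
python3 -c "
from rig import ticket; print(ticket.job_done())"
```

```text
the job is handed in; nothing more can be done
None
```

The job is handed in: both cartridges on the worktop are seated with their keys in the keyways. The carriage was then slid back to the test station, and the start button pressed to its stop and released, about 92 s in. On the first pull the carriage overshot the load station to its end stop, but it was recentred on the yellow mark before loading.

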